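Load the filter box

ROBOT

A 6-joint arm with a two-finger parallel gripper is mounted at the origin on the work surface. World frame = base frame: x ahead of the robot, y to its left, z up, the work surface at z = 0. Lengths are in m, angles in rad, forces in N, time in s.
With the tool pointing down it reaches from about 0.375 to 0.9 m from the base axis. Payload 3.1 kg.
Tool frame: the origin (TCP) lies at the very end of the fingers, on their centre line; the grasp point (between the pads) lies 19 mm behind it; y points along the fingers, x is the direction in which the jaws open and shut, and the axes are right-handed (so a half turn about y gives the same grasp; the last joint's range is limited). The gripper opens to 87 mm and grips with 3 to 60 N. Pads are 19 mm wide; open, the fingers measure 117 mm over their backs; the gripper's body (75 mm by 190 mm) begins 51 mm behind the grasp point.
Start: joints at [-1.284, 0.527, 1.433, -0, 1.181, -0.178], TCP at [0.281, -0.558, 0.193] pointing down, gripper open.
Joint ranges: [-3.08, 3.08], [-0.75, 2.2], [0.22, 2.44], [-1.43, 4.57], [0, 2.65], [-2.85, 2.85]. Speed limits (rad/s): [2.79, 2.79, 3.14, 3.14, 3.14, 3.14].

INTERFACE

Orientations are given as a 3x3 rotation matrix whose columns are the frame's x, y, z axes.
In Python, from plant import manip gives the robot as it stands. The module is installed in compiled form; this text tells all that it offers.
- The arm moves only by the tool jog_arm, never from a script. Its argument "deltas" is a list that holds one entry, the list of rows, each a list of 5 numbers: the opening, from 0 (shut) to 1 (fully open), then the shift along the tool's x, y, z in cm, then the turn about the tool's y in rad. In form: [[[claw, x, y, z, roll], ...]]. A call has 1 to 10 rows; each row is the pose to reach, as a shift and turn from the pose measured when the call began, along the tool's axes at that moment; what a row does not reach only later rows make up. A row lasts 1/8 s, in which the tool goes at most 62.5 mm and 10.7 degrees, less where a joint would pass 70% of its speed; a pose out of reach is approached as far as the arm can. A call with a gripper value outside its range is refused whole. The fingers move at their own pace and stop on an object; "force" is the grip in N (left out, the last holds). Time passes only in rows, so rows that repeat a pose let the fingers close. It gives the time, the measured TCP pose, the force and the opening at its end, in the units of the state.
- manip.read_state(): the state, without advancing time (a new reading comes with each control period).
- manip.capture(name): name is "scene" or "side" or "wrist"; returns a dict with "frame" (480x640x3 uint8, blue, green, red), "depth" (480x640 float32, m along the optical axis (not along the pixel's ray), 0 where there is no reading), "fx", "fy", "cx", "cy" (pixels), "camera_from_world" (4x4, takes a point from world to camera coordinates). Camera axes: x right, y up, looking along -z (the intrinsics and any distortion apply to the point x, -y, -z); pixel columns grow to the right and rows downward; lengths in m; the calibration is good to about 2 mm. A picture is of the moment at which its call begins.
- manip.hand_in(): hands the job in, once; it reports no verdict.
The state is a dict: "time_s": time; "joints": joint angles; "joint_velocities": joint speeds; "joint_efforts": joint torques, N m; "eef_pos": TCP position; "eef_rot": TCP orientation; "wrist_force": force on the tool from outside, world axes, zero at the start; "wrist_torque": the same for the moment, N m; "grip_width": finger opening in m.
Only numpy, scipy, OpenCV 4.12 (cv2) and the standard library are available. Lean on these libraries where they do the work, as an engineer would, in place of code of your own. Each camera call takes 0.05 s, during which the arm holds its last target. There are 200 camera calls.

TASK

Load the dust-filter box that is screwed to the bench: lay the honeycomb cassette flat on its floor first, then the pleated cassette on that, then the wire screen on top, handles up, and finally set the white lid with the hose stub squarely on the box so that it sits fully down on the rim. Lower each part into place instead of dropping it, let go of everything, and leave the work light, the chipboard strip and the screwdriver where they are.

Things in the scene. Friction and masses are not known exactly. Their poses are not given: they have to be found in the camera images.
- filter_box: Open white square box screwed to the bench: outside 126 x 126 mm, 76 mm tall; inside 106 x 106 mm, floor 8 mm thick with dark slots, walls 10 mm, inner rim chamfered 4 mm. Origin: centre of underside, z up, x and y square to its sides. The stacked cassettes reach 86 mm above its underside (handle 94 mm), so the top one stands 10 mm proud of the rim.
- carbon: Filter cassette of carbon honeycomb: grey with rows of round black cells. Grey frame 96 x 96 mm, 8 mm wide, 30 mm tall, hollow 11 mm deep underneath for the next handle. Across its middle a black grab handle, 60 mm along body x, 10 mm wide in y, from 26 to 38 mm above the underside; filter face at 22 mm; 35 mm free beside the handle. 0.3 kg, lies right way up. Origin: centre of underside, z up.
- pleated: Filter cassette of off-white paper in parallel pleats (along y). Grey frame 96 x 96 mm, 8 mm wide, 26 mm tall, hollow 11 mm deep underneath for the next handle. Across its middle a black grab handle, 60 mm along body x, 10 mm wide in y, from 22 to 34 mm above the underside; filter face at 18 mm; 35 mm free beside the handle. 0.16 kg, lies right way up. Origin: centre of underside, z up.
- screen: Filter cassette of open steel wire mesh, see-through, wires 11 mm apart. Grey frame 96 x 96 mm, 8 mm wide, 22 mm tall, hollow 11 mm deep underneath for the next handle. Across its middle a black grab handle, 60 mm along body x, 10 mm wide in y, from 18 to 30 mm above the underside; filter face at 14 mm; 35 mm free beside the handle. 0.2 kg, lies right way up. Origin: centre of underside, z up.
- lid: White square lid, 126 x 126 mm, hollow below (110 x 110 mm, 22 mm deep); roof top 30 mm above its lower edge. On it a square plate 74 x 74 mm, 6 mm thick, and a round grey hose stub, 50 mm diameter, from 36 to 70 mm above the lower edge, to grip. 0.3 kg, lies right way up. Origin: centre of lower edge, z up, x, y square to sides. It rests on the box's rim, around the top cassette.
- work_light: Bystander: dark teal cordless work light with black round head and black battery foot, about 125 x 72 mm, 98 mm tall, loose. Origin: underside, about the middle. Leave it alone.
- board_strip: Bystander: strip of white-faced chipboard, 45 x 220 x 20 mm, its length along y, loose. Origin: centre of the underside. Leave it alone.
- screwdriver: Bystander: screwdriver lying on the bench along its x axis, loose. Origin: underside, about the middle. Leave it alone.
Not all that is in view belongs to the job. Leave any orange look-alike of the filter_box alone. Leave any blue look-alike of the screen alone.

How it is judged:
By the outcome, as a careful person would: the job done as asked, in the order asked, and still so for the second after the job is handed in, with the robot touching nothing.
It also fails if it takes over 106 s, if anything falls off the work surface, if the arm or the gripper's body presses on something with over 40 N, if the wrist force passes 120 N, or if a joint passes its speed limit or range.

## Working session

There is one attempt and no reset: what is moved stays moved. The work goes in short steps, Python scripts to look and compute and a tool call to move; the robot and the scene stay as the last step left them, time stands still between calls to the robot, and variables do not carry over. Pictures are saved under pics/ and viewed, about 12 in all and at most 16, crops included, and the job is handed in when it is done.

Besides the shell and the picture viewer there is one more tool, called after "Call:" as a command line: name --argument value ..., lists and objects as JSON in quotes. jog_arm: Moves the arm, as the interface text tells. Its arguments: {"type":"object","properties":{"deltas":{"type":"array"},"force":{"type":"number"}},"required":["deltas"]}

```bash
mkdir -p pics; cat > h.py <<'E'
import numpy as np, cv2
from plant import manip
def snap(name, out=None):
    c=manip.capture(name)
    if out: cv2.imwrite(f'pics/{out}.png',c['frame'])
    np.savez(f'{name}.npz',**c)
    return c
def cloud(c):
    d=c['depth'].astype(float); v,u=np.mgrid[0:480,0:640]
    p=np.stack([(u-c['cx'])/c['fx']*d,-(v-c['cy'])/c['fy']*d,-d,np.ones_like(d)],-1)
    w=(p@np.linalg.inv(c['camera_from_world']).T)[...,:3]
    w[d<=0]=np.nan
    return w
E
python3 - <<'E'
from h import *
s=manip.read_state(); print(s)
for n in ['scene','side','wrist']:
    c=snap(n,n+'0'); print(n,np.round(np.linalg.inv(c['camera_from_world']),3).tolist(),c['fx'],c.keys())
E
```

```text
{'time_s': 0.0, 'joints': array([-1.28348624e+00,  5.28450457e-01,  1.43389854e+00, -3.03074821e-05,
        1.18137433e+00, -1.78487444e-01]), 'joint_velocities': array([-0.00124748, -0.00073494, -0.00041609,  0.00056396,  0.00161202,
        0.00076725]), 'joint_efforts': array([ 3.89299294e-04, -4.40039563e+01, -1.76594871e+01,  6.32791780e-02,
        5.82944811e-02, -1.56712913e-04]), 'eef_pos': array([ 0.28050751, -0.55763414,  0.19188254]), 'eef_rot': array([[ 4.49145155e-01, -6.30664545e-04,  8.93458579e-01],
       [-8.93456329e-01,  2.03538729e-03,  4.49145461e-01],
       [-2.10179435e-03, -9.99997730e-01,  3.50713111e-04]]), 'wrist_force': array([0.31770044, 0.19464131, 0.5798696 ]), 'wrist_torque': array([-0.00751721,  0.01122994, -0.01645701]), 'grip_width': 0.08729765194861132}
scene [[0.195, -0.826, 0.529, 1.047], [0.981, 0.155, -0.119, -0.105], [0.016, 0.541, 0.841, 0.903], [0.0, 0.0, 0.0, 1.0]] 454.3820008103815 dict_keys(['frame', 'depth', 'fx', 'fy', 'cx', 'cy', 'camera_from_world'])
side [[-0.933, 0.24, -0.27, 0.227], [-0.361, -0.652, 0.667, 0.692], [-0.016, 0.719, 0.695, 0.773], [0.0, 0.0, 0.0, 1.0]] 493.9073961240757 dict_keys(['frame', 'depth', 'fx', 'fy', 'cx', 'cy', 'camera_from_world'])
wrist [[0.449, 0.863, 0.232, 0.343], [-0.894, 0.434, 0.115, -0.527], [-0.001, -0.259, 0.966, 0.384], [0.0, 0.0, 0.0, 1.0]] 412.02355522180676 dict_keys(['frame', 'depth', 'fx', 'fy', 'cx', 'cy', 'camera_from_world'])
```

View pics/scene0.png

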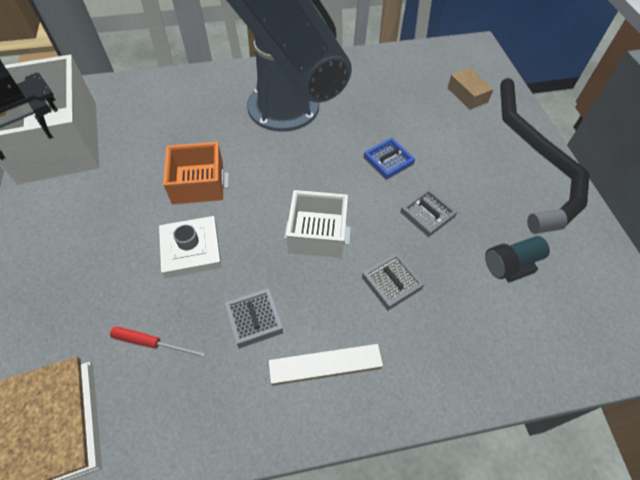

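View pics/side0.png

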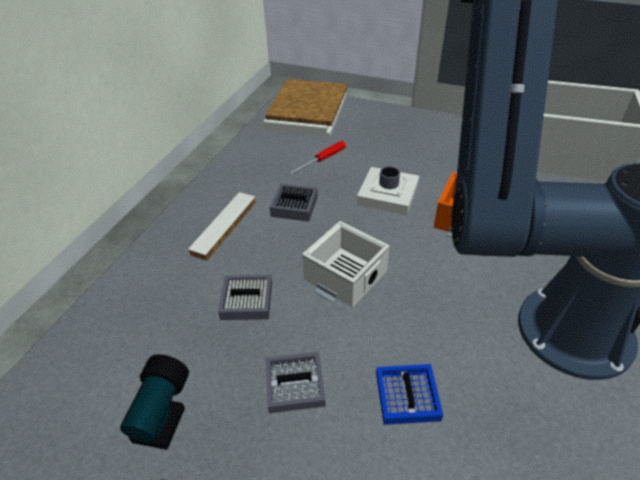

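```bash
cat > seg.py <<'E'
from h import *
S={'box':(318,222,.076),'lid':(190,243,.030),'carbon':(255,318,.030),'pleated':(392,281,.026),'screen':(428,212,.022)}
c=dict(np.load('scene.npz')); w=cloud(c)
v,u=np.mgrid[0:480,0:640]
ctr={}
for n,(a,b,h) in S.items():
    m=(abs(u-a)<50)&(abs(v-b)<50)&(w[...,2]>.012)
    k,l,st,_=cv2.connectedComponentsWithStats(m.astype(np.uint8))
    r=l[b-12:b+12,a-12:a+12]; r=r[r>0]
    q=w[l==np.bincount(r).argmax()] if len(r) else w[m]
    t=q[abs(q[:,2]-h)<.004][:,:2]
    R=cv2.minAreaRect((t*1000).astype(np.float32))
    hd=q[q[:,2]>h+(.005 if n!='lid' else .036)]
    out=[n,len(t),np.round(R[0],1),np.round(R[1],1),round(R[2],1),'zmax',np.round(np.nanpercentile(q[:,2],98),4)]
    if n!='box' and len(hd)>5:
        e=np.linalg.svd(hd[:,:2]-hd[:,:2].mean(0),full_matrices=False)[2][0]
        out+=['handle',len(hd),np.round(1000*hd.mean(0),1),'ang',round(np.degrees(np.arctan2(e[1],e[0]))%180,1)]
    print(*out)
f=c['frame']
cr=[cv2.resize(f[b-40:b+40,a-40:a+40],(260,260),interpolation=cv2.INTER_CUBIC) for a,b in [(318,222),(190,243),(255,318),(392,281),(428,212),(389,157)]]
cv2.imwrite('pics/crops.png',np.vstack([np.hstack(cr[:3]),np.hstack(cr[3:])]))
E
python3 seg.py
```

```text
box 709 [456.   13.5] [126.2 131.4] 73.0 zmax 0.0772
lid 1772 [ 448.  -282.8] [129.4 126.6] 2.2 zmax 0.0706 handle 344 [ 449.4 -282.5   69.2] ang 7.3
carbon 665 [ 650.4 -159. ] [97.8 96.3] 9.0 zmax 0.0377 handle 111 [ 651.4 -158.9   37.3] ang 9.3
pleated 673 [619.9 150.6] [96.8 99.2] 22.0 zmax 0.0335 handle 107 [621.6 150.7  33.3] ang 22.1
screen 505 [451.5 291.2] [97.8 99.6] 28.5 zmax 0.0301 handle 74 [452.4 289.8  29.2] ang 28.7
```

View pics/crops.png

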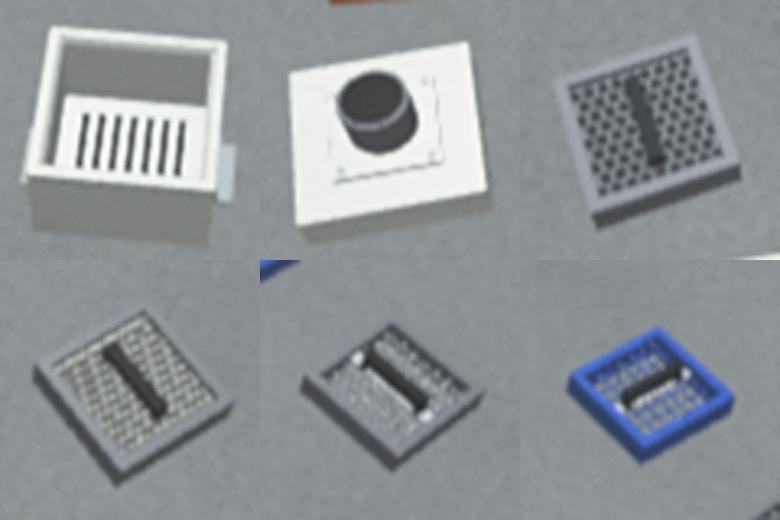

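Box (318,222) white vs the orange one (195,172): white is meant. Screen (428,212) grey vs the blue one (389,157): grey is meant. Honeycomb (255,318), pleated (392,281), lid (190,243). The crops confirm these and the measured sizes match. Now a helper for deltas.

```bash
cat > go.py <<'E'
import sys; from h import *
# go.py x y z(mm) xangle(deg) -> shift in tool axes (cm), roll (rad)
def go(x,y,z,a):
    s=manip.read_state(); R=s['eef_rot']; p=s['eef_pos']
    d=R.T@(np.array([x,y,z])/1000-p)*100
    cur=np.degrees(np.arctan2(R[1,0],R[0,0])); r=-np.radians((a-cur+180)%360-180)
    print('tcp',np.round(p*1000,1),'ang',round(cur,1),'grip',round(s['grip_width']*1000,1),'F',np.round(s['wrist_force'],1),'t',s['time_s'],'-> d',np.round(d,2),'roll',round(r,3))
if __name__=='__main__': go(*map(float,sys.argv[1:]))
E
python3 go.py 651 -159 150 -81
```

```text
tcp [ 280.6 -557.8  192.1] ang -63.3 grip 87.3 F [-0.6 -0.7  0. ] t 0.15 -> d [-18.99   4.25  51.01] roll 0.309
```

Call:
jog_arm --deltas '[[[0.4,-19,4.2,51,0.31],[0.4,-19,4.2,51,0.31],[0.4,-19,4.2,51,0.31],[0.4,-19,4.2,51,0.31],[0.4,-19,4.2,51,0.31],[0.4,-19,4.2,51,0.31],[0.4,-19,4.2,51,0.31],[0.4,-19,4.2,51,0.31],[0.4,-19,4.2,51,0.31],[0.4,-19,4.2,51,0.31]]]'

```text
time_s: 1.4
eef_pos: [0.6524, -0.1554, 0.1496]
eef_rot: [[0.16, -0.001, 0.987], [-0.987, 0.002, 0.16], [-0.003, -1.0, -0.0]]
wrist_force: [0.4, -0.3, 0.5]
grip_width: 0.0349
```

Call:
jog_arm --deltas '[[[0.4,0,0,0,0],[0.4,0,0,0,0]]]'

```text
time_s: 1.65
eef_pos: [0.6515, -0.1564, 0.1494]
eef_rot: [[0.159, -0.002, 0.987], [-0.987, 0.003, 0.159], [-0.003, -1.0, -0.001]]
wrist_force: [0.7, 0.4, -0.5]
grip_width: 0.0346
```

```bash
python3 - <<'E'
from h import *
c=snap('wrist','w1'); w=cloud(c)
# frame & handle of what is beneath
q=w.reshape(-1,3); q=q[np.linalg.norm(q[:,:2]-[.651,-.159],axis=1)<.08]
for lo,hi in[(.026,.034),(.0355,.042)]:
    t=q[(q[:,2]>lo)&(q[:,2]<hi)]; print(len(t),t.mean(0) if len(t) else '',cv2.minAreaRect((t[:,:2]*1000).astype(np.float32)) if len(t)>3 else '')
E
python3 go.py 651 -159 25 -81
```

```text
4795 [ 0.65254293 -0.15874563  0.03020901] ((648.2706298828125, -160.04556274414062), (96.6140365600586, 96.2323226928711), 9.488981246948242)
1005 [ 0.64953824 -0.15996182  0.03827927] ((648.3489379882812, -159.94419860839844), (59.82301330566406, 9.707141876220703), 9.482003211975098)
tcp [ 651.6 -156.6  149.6] ang -80.9 grip 34.8 F [0.2 0.  0.2] t 1.7 -> d [ 0.26 12.46 -0.08] roll 0.002
```

View pics/w1.png

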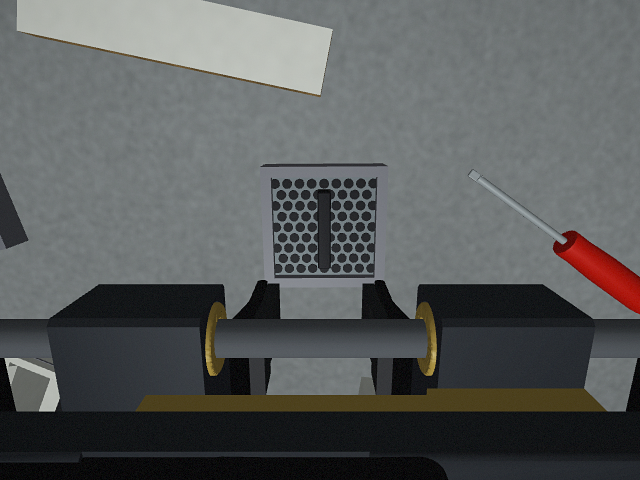

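Wrist view: honeycomb at (325,225), handle vertical between fingers, gap clear, screwdriver and strip well away. Pose agrees to ~2.5 mm.

```bash
python3 go.py 649 -160 25 -80.5
```

```text
tcp [ 651.6 -156.6  149.6] ang -80.9 grip 34.8 F [0.2 0.  0.2] t 1.7 -> d [ 0.33 12.46 -0.3 ] roll -0.007
```

Call:
jog_arm --deltas '[[[0.4,0.3,5,-0.3,0],[0.4,0.3,8,-0.3,0],[0.4,0.3,10,-0.3,0],[0.4,0.3,11.5,-0.3,0],[0.4,0.3,12.4,-0.3,0],[0.4,0.3,12.4,-0.3,0],[0.1,0.3,12.4,-0.3,0],[0,0.3,12.4,-0.3,0],[0,0.3,12.4,-0.3,0],[0,0.3,12.4,-0.3,0]]]' --force 40

```text
time_s: 2.95
eef_pos: [0.6491, -0.1598, 0.0259]
eef_rot: [[0.159, -0.001, 0.987], [-0.987, 0.002, 0.159], [-0.002, -1.0, -0.001]]
wrist_force: [-0.4, -0.6, -0.7]
grip_width: 0.0044
```

Call:
jog_arm --deltas '[[[0,0,0,0,0],[0,0,0,0,0],[0,0,-3,0,0],[0,0,-6,0,0],[0,0,-10,0,0],[0,0,-14,0,0],[0,0,-16,0,0],[0,0,-16,0,0]]]'

```text
time_s: 3.95
eef_pos: [0.6505, -0.1606, 0.188]
eef_rot: [[0.159, 0.003, 0.987], [-0.987, 0.0, 0.159], [0.0, -1.0, 0.003]]
wrist_force: [-0.7, -0.5, -0.9]
grip_width: 0.0005
```

```bash
python3 go.py 456 13.5 185 -107; python3 - <<'E'
from h import *
# better box fit: rim top points from side+scene
for n in('scene','side'):
    w=cloud(snap(n)).reshape(-1,3)
    t=w[(np.linalg.norm(w[:,:2]-[.456,.0135],axis=1)<.1)&(abs(w[:,2]-.076)<.003)]
    print(n,len(t),cv2.minAreaRect((t[:,:2]*1000).astype(np.float32)))
    import collections
    # fit: histogram extents by percentiles over angles
    best=min(((np.ptp(np.percentile(t[:,0]*np.cos(a)+t[:,1]*np.sin(a),[1,99]))+np.ptp(np.percentile(-t[:,0]*np.sin(a)+t[:,1]*np.cos(a),[1,99]))),a) for a in np.radians(np.arange(-45,45,.25)))
    a=best[1];E=np.array([[np.cos(a),np.sin(a)],[-np.sin(a),np.cos(a)]]); r=np.percentile(t[:,:2]@E.T,[1,99],axis=0)
    print(np.degrees(a),np.ptp(r,axis=0)*1000,E.T@r.mean(0)*1000)
E
```

```text
tcp [ 650.5 -160.6  188. ] ang -80.9 grip 0.5 F [-0.7 -0.5 -0.9] t 3.95 -> d [-20.28   0.25 -16.44] roll 0.456
scene 536 ((456.61370849609375, 13.703666687011719), (126.32318115234375, 128.99951171875), 72.96885681152344)
-15.75 [127.24797406 124.81186912] [456.75223276  13.84040717]
side 855 ((454.988525390625, 13.538009643554688), (129.64772033691406, 129.56370544433594), 73.72310638427734)
-17.0 [126.82514451 126.99194868] [454.61360994  13.81592815]
```

```bash
python3 - <<'E'
from h import *
c=snap('wrist','w2'); w=cloud(c)
q=w.reshape(-1,3); q=q[np.linalg.norm(q[:,:2]-[.651,-.159],axis=1)<.08]
for lo,hi in[(.026,.034),(.0355,.042)]:
    t=q[(q[:,2]>lo)&(q[:,2]<hi)]; print(len(t),t.mean(0) if len(t) else '',cv2.minAreaRect((t[:,:2]*1000).astype(np.float32)) if len(t)>3 else '')
E
```

```text
4064 [ 0.65040846 -0.15971393  0.030266  ] ((648.3203125, -160.07432556152344), (96.45113372802734, 96.16222381591797), 9.453420639038086)
846 [ 0.649347   -0.16004613  0.03821642] ((648.3617553710938, -160.0467987060547), (60.288917541503906, 9.995809555053711), 9.325085639953613)
```

View pics/w2.png

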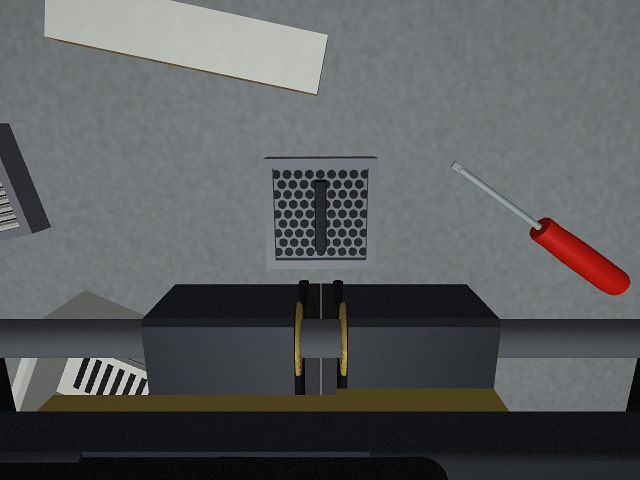

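```bash
python3 - <<'E'
from h import *
c=dict(np.load('wrist.npz')); s=manip.read_state(); R=s['eef_rot'];p=s['eef_pos']
def proj(x):
    q=c['camera_from_world']@np.append(x,1); return (c['cx']+c['fx']*q[0]/-q[2], c['cy']-c['fy']*q[1]/-q[2], -q[2])
for b in(0,.01,.019,.03,.07): print(b,np.round(proj(p-R[:,1]*b),3))
d=c['depth']; print(np.round(d[278:400:6,[308,314,327,335]],3).tolist())
w=cloud(c); 
for r in range(278,400,6): print(r,[np.round((w[r,k]-p)@R*1000,1).tolist() for k in(312,330)])
E
```

```text
0 [3.18241e+02 2.77037e+02 2.04000e-01]
0.01 [3.18151e+02 2.84220e+02 1.95000e-01]
0.019 [3.18062e+02 2.91323e+02 1.86000e-01]
0.03 [3.17941e+02 3.00961e+02 1.75000e-01]
0.07 [3.17344e+02 3.48632e+02 1.37000e-01]
[[0.4020000100135803, 0.39899998903274536, 0.39899998903274536, 0.4000000059604645], [0.16599999368190765, 0.17100000381469727, 0.17100000381469727, 0.1679999977350235], [0.16200000047683716, 0.164000004529953, 0.16500000655651093, 0.16099999845027924], [0.15800000727176666, 0.1599999964237213, 0.1599999964237213, 0.15399999916553497], [0.15299999713897705, 0.15299999713897705, 0.15199999511241913, 0.14900000393390656], [0.14800000190734863, 0.14900000393390656, 0.14900000393390656, 0.14800000190734863], [0.14499999582767487, 0.14399999380111694, 0.14399999380111694, 0.14300000667572021], [0.08500000089406967, 0.0860000029206276, 0.0860000029206276, 0.08500000089406967], [0.08500000089406967, 0.08500000089406967, 0.08500000089406967, 0.08399999886751175], [0.0820000022649765, 0.08399999886751175, 0.08299999684095383, 0.08299999684095383], [0.0820000022649765, 0.0820000022649
[... 1170 characters left out ...]
14 [[-1.9, -60.8, 8.2], [4.4, -61.0, 8.3]]
320 [[-0.8, -114.5, 31.7], [3.0, -114.5, 31.7]]
326 [[-0.7, -116.3, 31.2], [2.9, -116.2, 31.2]]
332 [[-0.7, -117.4, 30.5], [2.9, -117.1, 30.3]]
338 [[-0.7, -117.9, 29.4], [2.9, -117.5, 29.2]]
344 [[-0.7, -119.1, 28.7], [2.9, -118.0, 28.1]]
350 [[-0.7, -118.4, 27.0], [2.9, -118.3, 26.9]]
356 [[-0.7, -117.5, 25.1], [3.0, -117.5, 25.1]]
362 [[-1.6, -79.6, 0.8], [4.0, -80.4, 1.3]]
368 [[-1.6, -80.0, -1.0], [4.0, -80.1, -0.9]]
374 [[-1.6, -80.0, -3.1], [4.0, -79.7, -3.3]]
380 [[-1.6, -79.8, -5.4], [4.0, -80.8, -4.7]]
386 [[-1.7, -78.9, -8.1], [4.0, -79.6, -7.6]]
392 [[-1.6, -80.2, -9.4], [4.0, -80.3, -9.3]]
398 [[-0.6, -126.9, 22.0], [2.8, -126.6, 21.7]]
```

```bash
python3 - <<'E'
from h import *
s=manip.read_state(); p=s['eef_pos']; print(p)
for n in('scene','side'):
    c=dict(np.load(n+'.npz')); w=cloud(c)
    m=(np.linalg.norm(w[...,:2]-p[:2],axis=-1)<.05)&(w[...,2]>.06)
    q=w[m]; v,u=np.nonzero(m); o=np.argsort(q[:,2])[:300:25]
    for i in o: print(n,u[i],v[i],np.round(q[i]*1000,1))
    x,y=[int(t) for t in (lambda q:(c['cx']+c['fx']*q[0]/-q[2],c['cy']-c['fy']*q[1]/-q[2]))(c['camera_from_world']@np.append(p,1))]
    print(n,'tcp pix',x,y)
    f=c['frame'][max(0,y-100):y+60,x-80:x+80].copy(); 
    cv2.circle(f,(80,min(y,100)),2,(0,0,255),-1); cv2.imwrite(f'pics/tip_{n}.png',cv2.resize(f,None,fx=2.5,fy=2.5))
a,b=[cv2.imread(f'pics/tip_{n}.png') for n in('scene','side')]; h=min(len(a),len(b)); cv2.imwrite('pics/tips.png',np.hstack([a[:h],b[:h]]))
E
```

```text
[ 0.64817019 -0.15972409  0.18435518]
scene 244 274 [ 659.  -154.1  216.3]
scene 238 273 [ 660.1 -163.2  224.9]
scene 243 270 [ 659.7 -153.9  231.4]
scene 236 270 [ 662.  -164.7  239.3]
scene 240 266 [ 659.4 -156.9  245.6]
scene 237 263 [ 660.5 -160.2  258.5]
scene 235 256 [ 651.7 -161.4  266.5]
scene 222 271 [ 691.2 -180.9  293.3]
scene 233 267 [ 688.6 -163.7  295.4]
scene 227 268 [ 689.9 -172.5  297.6]
scene 233 265 [ 687.3 -163.   299.2]
scene 250 260 [ 684.2 -136.6  300.7]
scene tcp pix 242 277
side 294 127 [ 640.9 -170.1  217.1]
side 291 128 [ 641.2 -155.7  222.5]
side 290 126 [ 642.6 -154.3  227.8]
side 288 124 [ 646.3 -152.8  232.7]
side 287 122 [ 648.  -152.3  237.4]
side 299 105 [ 608.9 -133.2  293. ]
side 305 94 [ 612.2 -172.3  297.4]
side 300 100 [ 607.7 -136.6  302.3]
side 306 87 [ 615.4 -186.3  305.5]
side 301 89 [ 619.1 -169.1  308.6]
side 295 96 [ 617.5 -135.1  309.9]
side 306 82 [ 619.9 -197.6  310.5]
side tcp pix 289 141
```

View pics/tips.png

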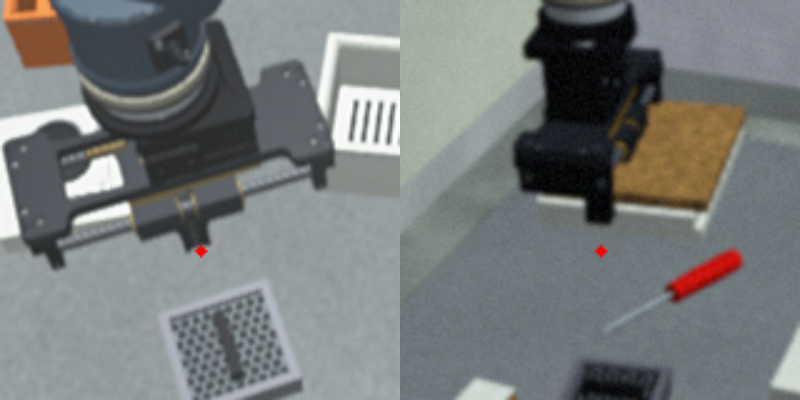

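All three cameras agree: the visible fingertips are ~29 mm above the reported TCP (red dot below tips), hence the empty grip; the honeycomb didn't move. I'll correct for it and go down with care over force.

Call:
jog_arm --deltas '[[[0.4,0,5,0,0],[0.4,0,10,0,0],[0.4,0,14,0,0],[0.4,0,16,0,0],[0.4,0,17,0,0],[0.4,0,17.5,0,0],[0.4,0,17.5,0,0]]]'

```text
time_s: 4.97
eef_pos: [0.6483, -0.1594, 0.0103]
eef_rot: [[0.159, -0.002, 0.987], [-0.987, 0.003, 0.159], [-0.003, -1.0, -0.001]]
wrist_force: [0.5, -0.9, 0.2]
grip_width: 0.0346
```

```bash
python3 go.py 648.7 -160 -4 -80.5;python3 - <<'E'
from h import *
c=snap('wrist','w3')
E
```

```text
tcp [ 648.3 -159.4   10.3] ang -80.9 grip 34.6 F [ 0.5 -0.9  0.2] t 4.975 -> d [0.06 1.43 0.03] roll -0.007
```

View pics/w3.png

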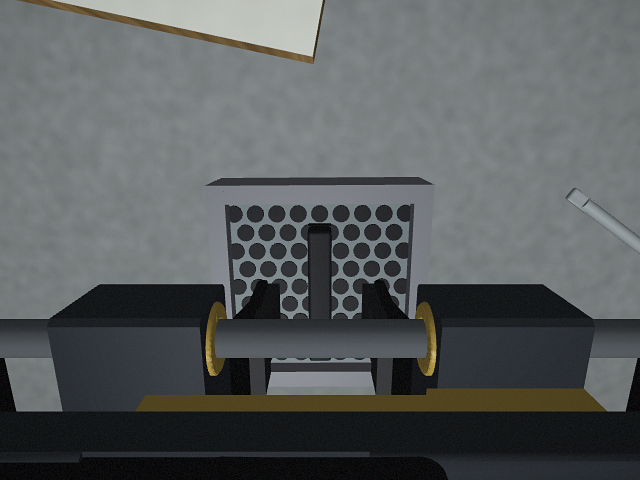

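Fingers straddle the handle (320,270), stated z is already below the filter face without contact: the offset is real. Continue.

Call:
jog_arm --deltas '[[[0.4,0,0.7,0,0],[0.4,0,1.2,0,0],[0.4,0,1.3,0,0],[0.4,0,1.3,0,0]]]'

```text
time_s: 5.52
eef_pos: [0.6484, -0.1594, -0.0026]
eef_rot: [[0.159, -0.002, 0.987], [-0.987, 0.003, 0.159], [-0.003, -1.0, -0.001]]
wrist_force: [-0.3, -0.3, -0.0]
grip_width: 0.0347
```

Call:
jog_arm --deltas '[[[0,0,0,0,0],[0,0,0,0,0],[0,0,0,0,0],[0,0,0,0,0],[0,0,0,0,0],[0,0,0,0,0]]]'

```text
time_s: 6.28
eef_pos: [0.6484, -0.1593, -0.0025]
eef_rot: [[0.159, -0.002, 0.987], [-0.987, 0.003, 0.159], [-0.003, -1.0, -0.001]]
wrist_force: [-0.4, -0.1, 0.5]
grip_width: 0.0093
```

Call:
jog_arm --deltas '[[[0,0,-1,0,0],[0,0,-3,0,0],[0,0,-6,0,0],[0,0,-10,0,0],[0,0,-14,0,0],[0,0,-16,0,0],[0,0,-16,0,0],[0,0,-16,0,0]]]'

```text
time_s: 7.28
eef_pos: [0.6476, -0.1593, 0.1568]
eef_rot: [[0.159, -0.003, 0.987], [-0.987, 0.003, 0.159], [-0.004, -1.0, -0.003]]
wrist_force: [0.2, 0.4, -4.5]
grip_width: 0.0095
```

```bash
python3 go.py 455.7 13.7 158 -107
```

```text
tcp [ 647.6 -159.3  156.8] ang -80.9 grip 9.5 F [ 0.2  0.4 -4.5] t 7.275 -> d [-2.013e+01  1.000e-02 -1.621e+01] roll 0.456
```

Call:
jog_arm --deltas '[[[0,-5,0,-4,0.11],[0,-10,0,-8,0.23],[0,-15,0,-12,0.34],[0,-18,0,-14.5,0.41],[0,-20.1,0,-16.2,0.456],[0,-20.1,0,-16.2,0.456],[0,-20.1,0,-16.2,0.456],[0,-20.1,0,-16.2,0.456]]]'

```text
time_s: 8.28
eef_pos: [0.4571, 0.0125, 0.158]
eef_rot: [[-0.293, -0.003, 0.956], [-0.956, 0.003, -0.293], [-0.002, -1.0, -0.003]]
wrist_force: [-0.1, 0.3, -3.6]
grip_width: 0.0098
```

```bash
cat > chk.py <<'E'
from h import *; import sys
n=sys.argv[1]
c=snap('wrist',n); w=cloud(c).reshape(-1,3); w=w[np.isfinite(w[:,0])]
import go; go.go(455.7,13.7,20,-107)
z=float(sys.argv[2])
for nm,lo,hi in(('rim',.073,.079),('held frame top',z-.004,z+.004)):
    t=w[(w[:,2]>lo)&(w[:,2]<hi)&(np.linalg.norm(w[:,:2]-[.4557,.0137],axis=1)<.1)]
    if len(t)>20: print(nm,len(t),np.round(t[:,:2].min(0)*1000),np.round(t[:,:2].max(0)*1000),cv2.minAreaRect((t[:,:2]*1000).astype(np.float32)))
E
python3 chk.py w4 .188
```

```text
tcp [456.9  12.6 158. ] ang -107.0 grip 9.4 F [ 1.2  0.1 -4.4] t 8.325 -> d [-0.04 13.8  -0.1 ] roll -0.001
rim 3314 [476. -65.] [532.  61.] ((504.2030334472656, -2.0482559204101562), (126.28182220458984, 21.68942642211914), 72.95368194580078)
held frame top 12054 [414. -49.] [517.  54.] ((459.40338134765625, 10.208133697509766), (96.61157989501953, 91.97625732421875), 72.92599487304688)
```

View pics/w4.png

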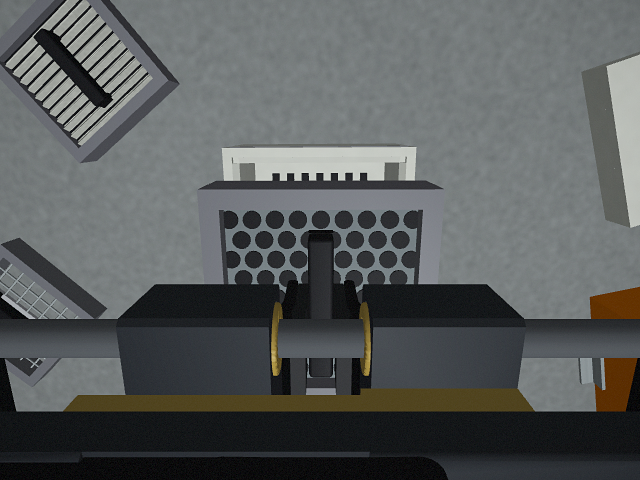

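Held honeycomb hangs level, aligned with the box rim behind it (angle both -17.05°). Compute the offset between them in box axes.

```bash
cat > al.py <<'E'
from h import *; import sys
# al.py heldtop_z halfsize : offset of held part relative to box, in tool x / z, from wrist.npz
z,hs=map(float,sys.argv[1:3]); c=dict(np.load('wrist.npz')); w=cloud(c).reshape(-1,3); w=w[np.isfinite(w[:,0])]
a=np.radians(-17.05); ez=np.array([np.cos(a),np.sin(a)]); ex=np.array([np.sin(a),-np.cos(a)])
def st(zc,h,tol=.003):
    t=w[(abs(w[:,2]-zc)<tol)&(np.linalg.norm(w[:,:2]-[.4557,.0137],axis=1)<.1)][:,:2]
    s,l=t@ez,t@ex; far=np.percentile(s,99.5); L=np.percentile(l,[.5,99.5])
    print('z',zc,'width',np.ptp(L)*1000); return np.array([L.mean(),far-h])*1000
b=st(.076,.063); p=st(z,hs); print('box centre',ez*b[1]+ex*b[0],'held-box (toolx,toolz) mm',np.round(p-b,1))
E
python3 al.py .188 .048; python3 al.py .190 .048
```

```text
z 0.076 width 125.30299992340899
z 0.188 width 95.7548039799299
box centre [454.27700176  13.14339874] held-box (toolx,toolz) mm [1.3 3.6]
z 0.076 width 125.30299992340899
z 0.19 width 95.63112555280057
box centre [454.27700176  13.14339874] held-box (toolx,toolz) mm [1.3 3.6]
```

Call:
jog_arm --deltas '[[[0,-0.13,0,-0.34,0],[0,-0.13,3,-0.34,0],[0,-0.13,6,-0.34,0],[0,-0.13,7.5,-0.34,0],[0,-0.13,8,-0.34,0],[0,-0.13,8,-0.34,0]]]'

```text
time_s: 9.07
eef_pos: [0.4541, 0.0149, 0.078]
eef_rot: [[-0.293, -0.003, 0.956], [-0.956, 0.003, -0.293], [-0.002, -1.0, -0.004]]
wrist_force: [-0.2, 0.9, -3.1]
grip_width: 0.0089
```

```bash
python3 chk.py w5 .108; python3 al.py .108 .048; python3 go.py 454.3 13.1 5.5 -107
```

```text
tcp [454.4  14.9  78.4] ang -107.0 grip 9.4 F [-0.4  0.3 -4.1] t 9.125 -> d [0.09 5.83 0.17] roll -0.001
rim 8191 [432. -66.] [532.  74.] ((482.38385009765625, 4.530662536621094), (126.61573791503906, 67.52265930175781), 73.0398941040039)
held frame top 11900 [411. -47.] [514.  56.] ((456.2078552246094, 12.6929931640625), (96.69599914550781, 92.27162170410156), 72.93602752685547)
z 0.076 width 125.80660609618258
z 0.108 width 95.83890160665383
box centre [454.1705302  13.1701283] held-box (toolx,toolz) mm [-0.1  0.1]
tcp [454.4  14.9  78.4] ang -107.0 grip 9.4 F [-0.4  0.3 -4.1] t 9.125 -> d [0.19 7.28 0.06] roll -0.001
```

Call:
jog_arm --deltas '[[[0,0,2,0,0],[0,0,4,0,0],[0,0,5.5,0,0],[0,0,6.3,0,0],[0,0,6.8,0,0],[0,0,7.1,0,0],[0,0,7.2,0,0],[0,0,7.2,0,0]]]'

```text
time_s: 10.12
eef_pos: [0.4545, 0.0151, 0.0065]
eef_rot: [[-0.293, -0.001, 0.956], [-0.956, 0.003, -0.293], [-0.002, -1.0, -0.002]]
wrist_force: [-0.1, -0.5, -3.7]
grip_width: 0.0098
```

```bash
python3 go.py 454.3 13.1 5.5 -107
```

```text
tcp [454.5  15.1   6.5] ang -107.0 grip 9.8 F [-0.1 -0.5 -3.7] t 10.125 -> d [0.2  0.1  0.04] roll -0.001
```

Call:
jog_arm --deltas '[[[0,0,0.1,0,0],[0,0,0.2,0,0],[0,0,0.2,0,0]]]'

```text
time_s: 10.5
eef_pos: [0.4547, 0.015, 0.0054]
eef_rot: [[-0.293, -0.0, 0.956], [-0.956, 0.003, -0.293], [-0.002, -1.0, -0.001]]
wrist_force: [-1.3, 0.5, 4.2]
grip_width: 0.0093
```

Seated (force swung from -3.7 to +4.2 N at the expected height). Release gently and rise.

Call:
jog_arm --deltas '[[[0.2,0,0,0,0],[0.35,0,0,0,0],[0.35,0,0,0,0],[0.35,0,-1.5,0,0],[0.35,0,-5,0,0],[0.35,0,-10,0,0],[0.35,0,-14,0,0],[0.35,0,-14,0,0],[0.35,0,-14,0,0]]]'

```text
time_s: 11.62
eef_pos: [0.454, 0.0148, 0.1449]
eef_rot: [[-0.293, -0.001, 0.956], [-0.956, 0.003, -0.293], [-0.002, -1.0, -0.002]]
wrist_force: [1.1, 1.0, -0.4]
grip_width: 0.0302
```

```bash
cat > inb.py <<'E'
from h import *; import sys
# frame top & handle of part in box at height z
z=float(sys.argv[1]); 
for n in('scene','side'):
    w=cloud(snap(n)).reshape(-1,3); w=w[np.linalg.norm(w[:,:2]-[.4555,.0135],axis=1)<.09]
    for k in(z,z+.008):
        t=w[abs(w[:,2]-k)<.003]
        if len(t)>20:
            R=cv2.minAreaRect((t[:,:2]*1000).astype(np.float32)); print(n,k,len(t),np.round(R[0],1),np.round(R[1],1),round(R[2],1))
E
python3 inb.py .038; python3 go.py 621 150.6 130 -68
```

```text
scene 0.038 431 [459.5  12. ] [124.  121.7] 73.7
scene 0.046 241 [460.1  12.3] [123.4 121.1] 73.4
side 0.038 548 [452.6  15.9] [125.5 131.3] 72.5
side 0.046 397 [452.3  14. ] [128.9 130.6] 72.6
tcp [453.5  14.9 144.1] ang -107.0 grip 30.5 F [ 0.4  0.2 -0.4] t 11.725 -> d [-17.88   1.4   12.04] roll -0.682
```

Call:
jog_arm --deltas '[[[0.4,-5,0,3.3,-0.17],[0.4,-10,0.5,6.6,-0.34],[0.4,-14,1,9.4,-0.51],[0.4,-17.9,1.4,12,-0.68],[0.4,-17.9,1.4,12,-0.68],[0.4,-17.9,1.4,12,-0.68],[0.4,-17.9,1.4,12,-0.68]]]'

```text
time_s: 12.6
eef_pos: [0.6191, 0.15, 0.1292]
eef_rot: [[0.372, -0.006, 0.928], [-0.928, 0.003, 0.372], [-0.005, -1.0, -0.005]]
wrist_force: [0.7, -0.6, -0.3]
grip_width: 0.0348
```

```bash
cat > fnd.py <<'E'
from h import *; import sys, go
x,y,h=map(float,sys.argv[1:4])   # mm, frame height mm
c=snap('wrist','f%d'%h); q=cloud(c).reshape(-1,3); q=q[np.linalg.norm(q[:,:2]*1000-[x,y],axis=1)<80]
for k in(h,h+8):
    t=q[abs(q[:,2]*1000-k)<2.5]; R=cv2.minAreaRect((t[:,:2]*1000).astype(np.float32)); print(k,len(t),R)
a=R[2] if R[1][0]>R[1][1] else R[2]+90
a=(a+90)%180-90; print('handle ang',a); go.go(R[0][0],R[0][1],h-5-29+.5,a-90 if len(sys.argv)<5 else a+90)
E
python3 fnd.py 621 150.6 26
```

```text
26.0 4889 ((617.9217529296875, 149.7886505126953), (96.48588562011719, 96.25862884521484), 21.74260902404785)
34.0 1097 ((618.3098754882812, 149.843994140625), (59.94425964355469, 9.86394214630127), 22.07156753540039)
handle ang 22.07156753540039
tcp [619.5 150.  129.7] ang -68.2 grip 34.8 F [-1.1 -0.3  0.2] t 12.65 -> d [ 0.04 13.72 -0.06] roll -0.004
```

Call:
jog_arm --deltas '[[[0.4,0,5,0,0],[0.4,0,9,0,0],[0.4,0,11.5,0,0],[0.4,0,12.6,0,0],[0.4,0,13.3,0,0],[0.4,0,13.6,0,0],[0.4,0,13.6,0,0],[0.4,0,13.6,0,0]]]'

```text
time_s: 13.65
eef_pos: [0.6193, 0.1505, -0.0055]
eef_rot: [[0.372, -0.004, 0.928], [-0.928, 0.003, 0.372], [-0.004, -1.0, -0.002]]
wrist_force: [0.3, -0.9, -0.5]
grip_width: 0.0349
```

Call:
jog_arm --deltas '[[[0,0,0,0,0],[0,0,0,0,0],[0,0,0,0,0],[0,0,0,0,0],[0,0,0,0,0],[0,0,0,0,0]]]'

```text
time_s: 14.4
eef_pos: [0.6193, 0.1506, -0.0055]
eef_rot: [[0.372, -0.004, 0.928], [-0.928, 0.003, 0.372], [-0.004, -1.0, -0.002]]
wrist_force: [0.7, 0.6, 0.6]
grip_width: 0.0095
```

Call:
jog_arm --deltas '[[[0,0,-1,0,0],[0,0,-3,0,0],[0,0,-6,0,0],[0,0,-10,0,0],[0,0,-14,0,0],[0,0,-16,0,0],[0,0,-16,0,0],[0,0,-16,0,0]]]'

```text
time_s: 15.4
eef_pos: [0.6191, 0.15, 0.1542]
eef_rot: [[0.372, -0.005, 0.928], [-0.928, 0.003, 0.372], [-0.005, -1.0, -0.003]]
wrist_force: [0.0, -0.0, -1.2]
grip_width: 0.0091
```

```bash
python3 go.py 454.5 15 155 -107
```

```text
tcp [619.1 150.  154.2] ang -68.2 grip 9.1 F [ 0.  -0.  -1.2] t 15.4 -> d [  6.41  -0.04 -20.3 ] roll 0.678
```

Call:
jog_arm --deltas '[[[0,1.6,0,-5,0.17],[0,3.2,0,-10,0.34],[0,4.8,0,-15,0.51],[0,6.4,0,-20.3,0.68],[0,6.4,0,-20.3,0.68],[0,6.4,0,-20.3,0.68],[0,6.4,0,-20.3,0.68]]]'

```text
time_s: 16.27
eef_pos: [0.4558, 0.0154, 0.1545]
eef_rot: [[-0.293, -0.004, 0.956], [-0.956, 0.003, -0.293], [-0.002, -1.0, -0.005]]
wrist_force: [1.3, -0.5, -0.5]
grip_width: 0.0096
```

```bash
python3 chk.py w6 .186; python3 al.py .186 .048
```

```text
tcp [455.7  15.5 154.5] ang -107.0 grip 9.5 F [-0.3  0.1 -2.4] t 16.325 -> d [ 0.2  13.44  0.13] roll -0.001
rim 3608 [472. -65.] [532.  62.] ((502.2168273925781, -1.5140380859375), (126.7624282836914, 26.28583335876465), 73.53005981445312)
held frame top 9967 [412. -46.] [515.  57.] ((457.0328674316406, 13.456428527832031), (96.71408081054688, 91.84859466552734), 72.87318420410156)
z 0.076 width 125.29324957980984
z 0.186 width 95.65826814907692
box centre [454.06616756  13.25436124] held-box (toolx,toolz) mm [-1.   0.5]
```

Offset: shift +1 mm x, -0.5 mm z. Lower to just above contact (stated z 32.5, down 12.2).

Call:
jog_arm --deltas '[[[0,0.1,2,-0.05,0],[0,0.1,5,-0.05,0],[0,0.1,8,-0.05,0],[0,0.1,10,-0.05,0],[0,0.1,11,-0.05,0],[0,0.1,11.6,-0.05,0],[0,0.1,12,-0.05,0],[0,0.1,12,-0.05,0],[0,0.1,12,-0.05,0]]]'

```text
time_s: 17.45
eef_pos: [0.4548, 0.015, 0.0349]
eef_rot: [[-0.293, -0.003, 0.956], [-0.956, 0.003, -0.293], [-0.002, -1.0, -0.004]]
wrist_force: [0.4, -0.6, -1.3]
grip_width: 0.0093
```

Call:
jog_arm --deltas '[[[0,0,0.1,0,0],[0,0,0.2,0,0],[0,0,0.2,0,0]]]'

```text
time_s: 17.82
eef_pos: [0.4547, 0.015, 0.0329]
eef_rot: [[-0.293, -0.003, 0.956], [-0.956, 0.003, -0.293], [-0.002, -1.0, -0.004]]
wrist_force: [0.5, 0.8, -0.8]
grip_width: 0.0098
```

Call:
jog_arm --deltas '[[[0,0,0.1,0,0],[0,0,0.1,0,0]]]'

```text
time_s: 18.08
eef_pos: [0.4548, 0.015, 0.0325]
eef_rot: [[-0.293, -0.003, 0.956], [-0.956, 0.003, -0.293], [-0.002, -1.0, -0.004]]
wrist_force: [-0.9, -0.3, 4.1]
grip_width: 0.0092
```

Contact at exactly the expected 32.5 mm. Release, rise, on to the grey screen.

Call:
jog_arm --deltas '[[[0.2,0,0,0,0],[0.35,0,0,0,0],[0.35,0,0,0,0],[0.35,0,-1.5,0,0],[0.35,0,-5,0,0],[0.35,0,-9,0,0],[0.35,0,-11,0,0],[0.35,0,-11,0,0],[0.35,0,-11,0,0]]]'

```text
time_s: 19.2
eef_pos: [0.4543, 0.0148, 0.1416]
eef_rot: [[-0.293, -0.005, 0.956], [-0.956, 0.003, -0.293], [-0.002, -1.0, -0.005]]
wrist_force: [-0.7, -0.9, -0.0]
grip_width: 0.0305
```

```bash
python3 inb.py .064; python3 go.py 451 290 130 -61.5
```

```text
scene 0.064 609 [460.9  14.5] [123.9 121.1] 72.1
scene 0.07200000000000001 677 [456.   13.7] [126.7 129.4] 73.0
side 0.064 990 [451.5  14.8] [128.1 129.3] 72.6
side 0.07200000000000001 550 [454.5  13.6] [129.8 127.8] 73.4
tcp [454.1  14.9 141.3] ang -107.0 grip 30.6 F [-1.  -0.5  0.5] t 19.3 -> d [-26.21   1.22  -8.36] roll -0.795
```

Call:
jog_arm --deltas '[[[0.4,-5,0,-1.7,-0.16],[0.4,-10,0.3,-3.4,-0.32],[0.4,-16,0.6,-5,-0.48],[0.4,-21,1,-6.7,-0.64],[0.4,-26.2,1.2,-8.4,-0.795],[0.4,-26.2,1.2,-8.4,-0.795],[0.4,-26.2,1.2,-8.4,-0.795],[0.4,-26.2,1.2,-8.4,-0.795]]]'

```text
time_s: 20.3
eef_pos: [0.4503, 0.2885, 0.1297]
eef_rot: [[0.475, -0.007, 0.88], [-0.88, 0.002, 0.475], [-0.006, -1.0, -0.005]]
wrist_force: [0.3, -0.0, -0.5]
grip_width: 0.0353
```

```bash
python3 fnd.py 451 290 22
```

```text
22.0 4961 ((449.9747009277344, 289.7590026855469), (96.2372055053711, 96.28590393066406), 28.364025115966797)
30.0 1057 ((450.235595703125, 289.750732421875), (60.259925842285156, 9.977649688720703), 28.552711486816406)
handle ang 28.552711486816406
tcp [450.5 288.5 129.9] ang -61.6 grip 34.6 F [-0.1 -0.8  0.1] t 20.35 -> d [-0.04 14.14  0.1 ] roll -0.003
```

View pics/f22.png

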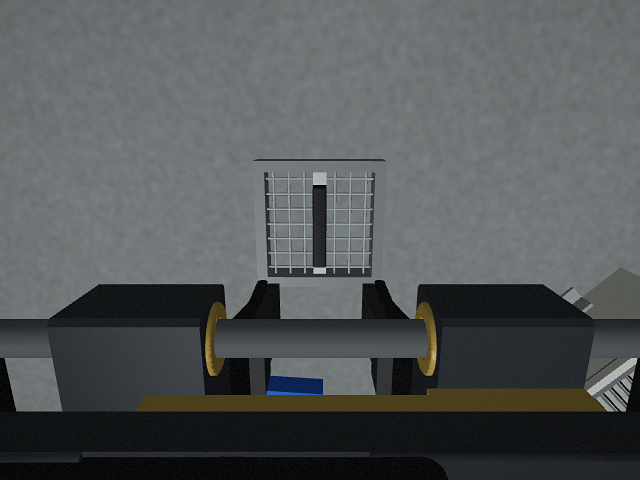

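Grey wire-mesh screen at (320,222), handle centred between fingers; the blue one (295,385) is clear behind.

Call:
jog_arm --deltas '[[[0.4,0,5,0.1,0],[0.4,0,9,0.1,0],[0.4,0,12,0.1,0],[0.4,0,13,0.1,0],[0.4,0,13.6,0.1,0],[0.4,0,13.9,0.1,0],[0.4,0,13.9,0.1,0],[0.4,0,13.9,0.1,0]]]'

```text
time_s: 21.35
eef_pos: [0.451, 0.2896, -0.0083]
eef_rot: [[0.475, -0.005, 0.88], [-0.88, 0.003, 0.475], [-0.005, -1.0, -0.003]]
wrist_force: [0.0, -0.5, 0.7]
grip_width: 0.0346
```

Call:
jog_arm --deltas '[[[0,0,0,0,0],[0,0,0,0,0],[0,0,0,0,0],[0,0,0,0,0],[0,0,0,0,0],[0,0,0,0,0]]]'

```text
time_s: 22.1
eef_pos: [0.4509, 0.2898, -0.0082]
eef_rot: [[0.475, -0.005, 0.88], [-0.88, 0.003, 0.475], [-0.005, -1.0, -0.003]]
wrist_force: [-0.6, 1.5, 1.8]
grip_width: 0.0094
```

Call:
jog_arm --deltas '[[[0,0,-1,0,0],[0,0,-3,0,0],[0,0,-6,0,0],[0,0,-10,0,0],[0,0,-14,0,0],[0,0,-16,0,0],[0,0,-16,0,0],[0,0,-16,0,0]]]'

```text
time_s: 23.1
eef_pos: [0.4508, 0.2887, 0.1509]
eef_rot: [[0.475, -0.007, 0.88], [-0.88, 0.003, 0.475], [-0.006, -1.0, -0.005]]
wrist_force: [-0.5, -0.1, -2.5]
grip_width: 0.0098
```

```bash
python3 go.py 454.5 15 152 -107
```

```text
tcp [450.8 288.7 150.9] ang -61.6 grip 9.8 F [-0.5 -0.1 -2.5] t 23.1 -> d [ 24.27  -0.18 -12.67] roll 0.792
```

Call:
jog_arm --deltas '[[[0,5,0,-2.5,0.16],[0,10,0,-5,0.32],[0,15,0,-7.6,0.48],[0,20,0,-10.3,0.64],[0,24.3,0,-12.7,0.792],[0,24.3,0,-12.7,0.792],[0,24.3,0,-12.7,0.792],[0,24.3,0,-12.7,0.792]]]'

```text
time_s: 24.1
eef_pos: [0.4538, 0.0158, 0.1496]
eef_rot: [[-0.291, -0.009, 0.957], [-0.957, 0.003, -0.291], [-0.0, -1.0, -0.009]]
wrist_force: [-0.1, -0.6, -1.7]
grip_width: 0.0096
```

```bash
python3 chk.py w7 .182; python3 al.py .182 .048
```

```text
tcp [453.9  15.8 149.8] ang -106.9 grip 9.3 F [ 0.5  0.6 -1.4] t 24.15 -> d [ 0.16 12.98  0.34] roll 0.002
rim 4375 [407. -65.] [532.  78.] ((468.5950012207031, 8.522010803222656), (126.22478485107422, 96.23790740966797), 73.46837615966797)
held frame top 8911 [409. -45.] [514.  57.] ((455.1742248535156, 13.733646392822266), (96.67228698730469, 93.47713470458984), 73.0826187133789)
z 0.076 width 125.37658143710881
z 0.182 width 95.59834305030844
box centre [454.39456303  13.17830883] held-box (toolx,toolz) mm [-0.8 -0.8]
```

Call:
jog_arm --deltas '[[[0,0.08,1,0.1,0],[0,0.08,3,0.15,0],[0,0.08,5.5,0.15,0],[0,0.08,7.5,0.15,0],[0,0.08,8.5,0.15,0],[0,0.08,9,0.15,0],[0,0.08,9.2,0.15,0],[0,0.08,9.2,0.15,0],[0,0.08,9.2,0.15,0]]]'

```text
time_s: 25.28
eef_pos: [0.4548, 0.0148, 0.0583]
eef_rot: [[-0.29, -0.007, 0.957], [-0.957, 0.003, -0.29], [-0.001, -1.0, -0.008]]
wrist_force: [-0.8, 0.3, -2.8]
grip_width: 0.0091
```

Call:
jog_arm --deltas '[[[0,0,0.1,0,0],[0,0,0.15,0,0],[0,0,0.15,0,0]]]'

```text
time_s: 25.65
eef_pos: [0.4548, 0.0148, 0.0568]
eef_rot: [[-0.29, -0.007, 0.957], [-0.957, 0.003, -0.29], [-0.001, -1.0, -0.008]]
wrist_force: [0.0, 0.0, -2.8]
grip_width: 0.0096
```

Call:
jog_arm --deltas '[[[0,0,0.08,0,0],[0,0,0.15,0,0],[0,0,0.15,0,0]]]'

```text
time_s: 26.02
eef_pos: [0.4547, 0.0147, 0.0557]
eef_rot: [[-0.29, -0.007, 0.957], [-0.957, 0.003, -0.29], [-0.0, -1.0, -0.007]]
wrist_force: [-0.6, -0.8, 4.9]
grip_width: 0.0094
```

Contact at 55.7 mm (expected 55.8). Release, rise, then check and go to the lid.

Call:
jog_arm --deltas '[[[0.2,0,0,0,0],[0.35,0,0,0,0],[0.35,0,0,0,0],[0.35,0,-1.5,0,0],[0.35,0,-5,0,0],[0.35,0,-9,0,0],[0.35,0,-11,0,0],[0.35,0,-11,0,0],[0.35,0,-11,0,0]]]'

```text
time_s: 27.15
eef_pos: [0.4547, 0.0146, 0.1649]
eef_rot: [[-0.29, -0.009, 0.957], [-0.957, 0.003, -0.29], [-0.0, -1.0, -0.009]]
wrist_force: [-0.4, 0.1, -0.5]
grip_width: 0.0304
```

```bash
python3 - <<'E'
from h import *
for n in('wrist','scene','side'):
    w=cloud(snap(n)).reshape(-1,3); w=w[np.linalg.norm(w[:,:2]-[.4545,.0135],axis=1)<.075]
    for k in(.086,.094):
        t=w[abs(w[:,2]-k)<.003]
        if len(t)>9:
            R=cv2.minAreaRect((t[:,:2]*1000).astype(np.float32)); print(n,k,len(t),np.round(R[0],1),np.round(R[1],1),round(R[2],1))
E
python3 go.py 448 -283 160 -88
```

```text
wrist 0.086 5687 [454.3  13.1] [96.6 97. ] 73.1
wrist 0.094 1330 [454.8  13. ] [ 9.9 59.9] 72.8
scene 0.086 449 [456.6  13.7] [96.  98.9] 73.0
scene 0.094 92 [457.3  13.6] [ 9.8 60.2] 72.7
side 0.086 675 [455.5  13.6] [98.4 97.6] 73.2
side 0.094 127 [456.9  30.8] [51. 59.] 84.1
tcp [454.6  14.6 164.5] ang -106.9 grip 30.4 F [-0.9  0.8 -0.2] t 27.3 -> d [28.67  0.37  8.02] roll -0.33
```

Stack is seated: frame top at 86 mm, handle 94 mm, centre matching the box. Now the lid.

Call:
jog_arm --deltas '[[[0.95,5,0,1.5,-0.07],[0.95,10,0,3,-0.14],[0.95,16,0,4.5,-0.2],[0.95,22,0,6,-0.27],[0.95,28.7,0.3,8,-0.33],[0.95,28.7,0.3,8,-0.33],[0.95,28.7,0.3,8,-0.33],[0.95,28.7,0.3,8,-0.33]]]'

```text
time_s: 28.3
eef_pos: [0.4472, -0.2811, 0.1601]
eef_rot: [[0.037, -0.011, 0.999], [-0.999, 0.005, 0.037], [-0.006, -1.0, -0.011]]
wrist_force: [0.6, 0.4, 0.0]
grip_width: 0.0822
```

```bash
python3 - <<'E'
from h import *; import go
q=cloud(snap('wrist','w8')).reshape(-1,3); q=q[np.linalg.norm(q[:,:2]*1000-[448,-283],axis=1)<95]
for k in(30,36,70):
    t=q[abs(q[:,2]*1000-k)<2.5]; print(k,len(t),cv2.minAreaRect((t[:,:2]*1000).astype(np.float32)))
t=q[q[:,2]>.066]; t=t[t[:,2]<.074]; print(cv2.minEnclosingCircle((t[:,:2]*1000).astype(np.float32)))
go.go(448,-283,11,-88)
E
```

```text
30 15721 ((445.57037353515625, -283.7627258300781), (126.72663116455078, 126.35516357421875), 1.7485706806182861)
36 4529 ((446.01055908203125, -283.64227294921875), (73.83833312988281, 74.40817260742188), 2.0122408866882324)
70 3714 ((446.2451171875, -283.6087646484375), (49.41912078857422, 49.05978775024414), 21.249502182006836)
((446.12933349609375, -283.82550048828125), 25.06977081298828)
tcp [ 447.5 -281.1  160.4] ang -87.9 grip 82.7 F [-0.5  0.1  0.8] t 28.35 -> d [ 0.27 14.93  0.2 ] roll 0.002
```

View pics/w8.png

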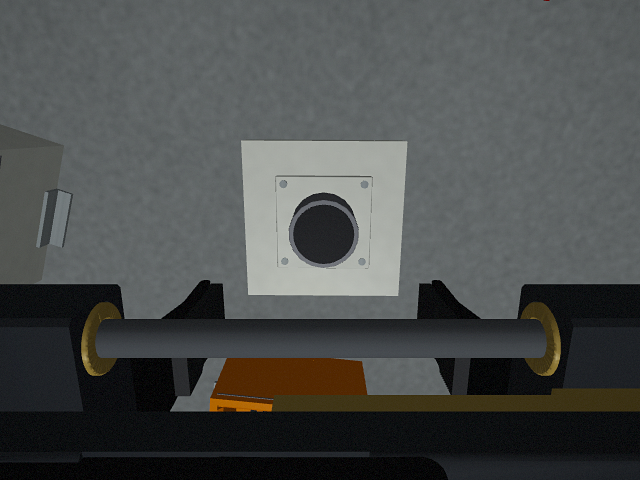

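Stub at (323,233), fingers straddle it; orange box (290,385) lies behind and below the body's height. Descend.

Call:
jog_arm --deltas '[[[0.95,0.2,3,0.1,0],[0.95,0.2,8,0.1,0],[0.95,0.2,11.5,0.1,0],[0.95,0.2,13.5,0.1,0],[0.95,0.2,14.4,0.1,0],[0.95,0.2,14.7,0.1,0],[0.95,0.2,14.7,0.1,0],[0.95,0.2,14.7,0.1,0]]]'

```text
time_s: 29.35
eef_pos: [0.4475, -0.2827, 0.0142]
eef_rot: [[0.037, -0.01, 0.999], [-0.999, 0.003, 0.037], [-0.004, -1.0, -0.009]]
wrist_force: [0.1, -1.1, 0.1]
grip_width: 0.0828
```

Call:
jog_arm --deltas '[[[0.4,0,0,0,0],[0.4,0,0,0,0],[0.4,0,0,0,0],[0.4,0,0,0,0],[0.4,0,0,0,0],[0.4,0,0,0,0]]]'

```text
time_s: 30.1
eef_pos: [0.4474, -0.2827, 0.0142]
eef_rot: [[0.037, -0.01, 0.999], [-0.999, 0.004, 0.037], [-0.004, -1.0, -0.01]]
wrist_force: [-0.5, 0.9, 0.2]
grip_width: 0.049
```

Call:
jog_arm --deltas '[[[0.4,0,-1,0,0],[0.4,0,-3,0,0],[0.4,0,-6,0,0],[0.4,0,-10,0,0],[0.4,0,-14,0,0],[0.4,0,-15,0,0],[0.4,0,-15,0,0],[0.4,0,-15,0,0]]]'

```text
time_s: 31.1
eef_pos: [0.4477, -0.2821, 0.1624]
eef_rot: [[0.037, -0.013, 0.999], [-0.999, 0.006, 0.037], [-0.007, -1.0, -0.012]]
wrist_force: [-0.8, 0.4, -3.2]
grip_width: 0.0493
```

```bash
python3 go.py 455 14.3 164 -107
```

```text
tcp [ 447.7 -282.1  162.4] ang -87.9 grip 49.3 F [-0.8  0.4 -3.2] t 31.1 -> d [-2.959e+01  2.000e-02  1.830e+00] roll 0.334
```

Call:
jog_arm --deltas '[[[0.4,-5,0,0.3,0.06],[0.4,-10,0,0.6,0.12],[0.4,-15,0,0.9,0.18],[0.4,-20,0,1.2,0.24],[0.4,-25,0,1.5,0.29],[0.4,-29.6,0,1.8,0.332],[0.4,-29.6,0,1.8,0.332],[0.4,-29.6,0,1.8,0.332],[0.4,-29.6,0,1.8,0.332]]]'

```text
time_s: 32.22
eef_pos: [0.4547, 0.0133, 0.1637]
eef_rot: [[-0.292, -0.013, 0.956], [-0.956, 0.006, -0.292], [-0.002, -1.0, -0.015]]
wrist_force: [0.4, -0.1, -2.8]
grip_width: 0.0492
```

```bash
python3 chk.py w9 .178; python3 - <<'E'
from h import *
for n in('scene','side'):
    w=cloud(snap(n)).reshape(-1,3); w=w[np.linalg.norm(w[:,:2]-[.455,.0135],axis=1)<.11]
    for k in(.076,.178):
        t=w[abs(w[:,2]-k)<.005]
        if len(t)>9: print(n,k,len(t),cv2.minAreaRect((t[:,:2]*1000).astype(np.float32)))
E
```

```text
tcp [454.7  13.3 163.9] ang -107.0 grip 49.3 F [ 0.3 -0.2 -2.8] t 32.275 -> d [-0.04 14.38  0.29] roll 0.0
rim 1431 [492. -65.] [532.  56.] ((512.4403686523438, -4.330234527587891), (125.85282135009766, 4.633608818054199), 73.01171875)
held frame top 30633 [391. -67.] [532.  72.] ((457.2362060546875, 10.851432800292969), (126.73230743408203, 117.69940185546875), 72.75025177001953)
scene 0.076 600 ((458.14959716796875, 13.110977172851562), (126.72006225585938, 125.76044464111328), 73.1826400756836)
scene 0.178 1567 ((462.0242004394531, 10.312171936035156), (126.11298370361328, 116.93954467773438), 72.9024429321289)
side 0.076 1175 ((454.8208923339844, 13.362808227539062), (129.95394897460938, 128.3248748779297), 73.57826232910156)
side 0.178 1711 ((453.68548583984375, 12.03399658203125), (130.40953063964844, 128.18336486816406), 72.61339569091797)
```

View pics/w9.png

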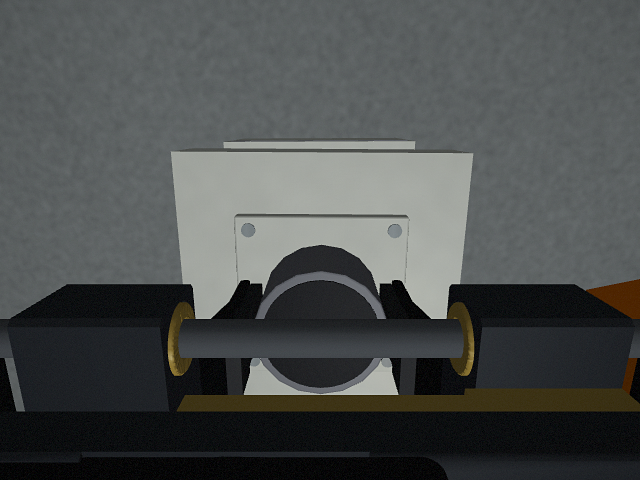

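Lid held level over the box, box's far edge visible at row 145. Measure offset and tilt.

```bash
cat > tilt.py <<'E'
from h import *; import sys
z=float(sys.argv[1]); c=dict(np.load('wrist.npz')); w=cloud(c).reshape(-1,3)
t=w[(abs(w[:,2]-z)<.004)&(np.linalg.norm(w[:,:2]-[.4557,.0137],axis=1)<.1)]
A=np.c_[t[:,:2]-[.4543,.0131],np.ones(len(t))]; print('plane slope x,y, z at centre',np.linalg.lstsq(A,t[:,2],rcond=None)[0])
E
python3 tilt.py .178;python3 al.py .178 .063; python3 al.py .180 .063
```

```text
plane slope x,y, z at centre [-0.00586537 -0.00023716  0.1798951 ]
z 0.076 width 124.10259329224802
z 0.178 width 124.98495936274537
box centre [454.34135466  13.11880087] held-box (toolx,toolz) mm [ 1.5 -0.8]
z 0.076 width 124.10259329224802
z 0.18 width 124.96374904932752
box centre [454.34135466  13.11880087] held-box (toolx,toolz) mm [ 1.5 -0.9]
```

Call:
jog_arm --deltas '[[[0.4,-0.15,1,0.1,0],[0.4,-0.15,3,0.15,0],[0.4,-0.15,4.5,0.15,0],[0.4,-0.15,5,0.15,0],[0.4,-0.15,5,0.15,0],[0.4,-0.15,5,0.15,0]]]'

```text
time_s: 33.12
eef_pos: [0.4565, 0.0146, 0.1144]
eef_rot: [[-0.292, -0.012, 0.956], [-0.956, 0.006, -0.292], [-0.002, -1.0, -0.013]]
wrist_force: [0.6, 0.0, -4.0]
grip_width: 0.0493
```

```bash
python3 chk.py w10 .13; python3 al.py .130 .063; python3 tilt.py .13
```

```text
tcp [456.5  14.6 114.6] ang -107.0 grip 49.1 F [ 0.4  0.  -3.9] t 33.175 -> d [0.13 9.45 0.07] roll 0.0
rim 313 [495. -65.] [525.  32.] ((510.9313049316406, -16.924659729003906), (101.86034393310547, 1.4351751804351807), 72.65504455566406)
held frame top 30673 [392. -66.] [534.  73.] ((458.776611328125, 12.098487854003906), (127.00202941894531, 118.281494140625), 72.67558288574219)
z 0.076 width 100.65255214495767
z 0.13 width 124.94185546986735
box centre [450.8346195    1.24687076] held-box (toolx,toolz) mm [-12.6   0.4]
plane slope x,y, z at centre [-0.00391858 -0.00079444  0.13062814]
```

Call:
jog_arm --deltas '[[[0.4,0,0.8,0,0],[0.4,0,1.5,0,0],[0.4,0,2,0,0],[0.4,0,2.2,0,0],[0.4,0,2.3,0,0],[0.4,0,2.3,0,0],[0.4,0,2.3,0,0]]]'

```text
time_s: 34.05
eef_pos: [0.4564, 0.0147, 0.0917]
eef_rot: [[-0.292, -0.011, 0.956], [-0.956, 0.006, -0.292], [-0.003, -1.0, -0.012]]
wrist_force: [0.3, 0.2, -3.5]
grip_width: 0.0492
```

Call:
jog_arm --deltas '[[[0.4,0,0.05,0,0],[0.4,0,0.1,0,0],[0.4,0,0.1,0,0]]]'

```text
time_s: 34.42
eef_pos: [0.4564, 0.0147, 0.0907]
eef_rot: [[-0.292, -0.011, 0.956], [-0.956, 0.006, -0.292], [-0.003, -1.0, -0.012]]
wrist_force: [-0.5, -0.2, -4.4]
grip_width: 0.0492
```

Call:
jog_arm --deltas '[[[0.4,0,0.05,0,0],[0.4,0,0.1,0,0],[0.4,0,0.1,0,0]]]'

```text
time_s: 34.8
eef_pos: [0.4563, 0.0146, 0.0902]
eef_rot: [[-0.292, -0.011, 0.956], [-0.956, 0.006, -0.292], [-0.002, -1.0, -0.012]]
wrist_force: [-2.6, -0.5, 4.0]
grip_width: 0.0495
```

Contact at 90.2 mm, exactly the expected height. Release gently and retreat.

Call:
jog_arm --deltas '[[[0.7,0,0,0,0],[0.9,0,0,0,0],[0.95,0,0,0,0],[0.95,0,0,0,0],[0.95,0,-2,0,0],[0.95,0,-6,0,0],[0.95,0,-10,0,0],[0.95,0,-12,0,0],[0.95,0,-12,0,0],[0.95,0,-12,0,0]]]'

```text
time_s: 36.05
eef_pos: [0.4568, 0.0141, 0.2093]
eef_rot: [[-0.292, -0.013, 0.956], [-0.956, 0.006, -0.292], [-0.002, -1.0, -0.014]]
wrist_force: [-0.5, 0.2, 0.6]
grip_width: 0.0824
```

Call:
jog_arm --deltas '[[[0.95,0,-2,-4,0],[0.95,0,-3,-8,0],[0.95,0,-3,-8,0],[0.95,0,-3,-8,0]]]'

```text
time_s: 36.55
eef_pos: [0.381, 0.0372, 0.2398]
eef_rot: [[-0.292, -0.013, 0.956], [-0.956, 0.006, -0.292], [-0.002, -1.0, -0.014]]
wrist_force: [0.0, -0.4, -0.8]
grip_width: 0.0827
```

```bash
python3 - <<'E'
from h import *; import go
go.go(455,13,200,-107)
for n in('wrist','scene','side'):
    w=cloud(snap(n,'end_'+n)).reshape(-1,3); w=w[np.linalg.norm(w[:,:2]-[.4545,.0135],axis=1)<.1]
    t=w[abs(w[:,2]-.106)<.004]
    if len(t)<50: print(n,len(t)); continue
    A=np.c_[t[:,:2]-[.4543,.0131],np.ones(len(t))]
    print(n,len(t),cv2.minAreaRect((t[:,:2]*1000).astype(np.float32)),'plane',np.round(np.linalg.lstsq(A,t[:,2],rcond=None)[0],4))
E
```

```text
tcp [381.   37.2 239.8] ang -107.0 grip 82.7 F [ 0.  -0.4 -0.8] t 36.55 -> d [0.16 3.87 7.84] roll 0.0
wrist 18861 ((454.91302490234375, 13.241851806640625), (126.33446502685547, 126.48919677734375), 72.6748275756836) plane [ 0.0003 -0.0004  0.1064]
scene 1748 ((456.4735412597656, 14.035301208496094), (125.95973205566406, 129.53170776367188), 72.66864013671875) plane [-1.000e-04  2.100e-03  1.053e-01]
side 1743 ((455.5477294921875, 13.792282104492188), (130.13839721679688, 128.07351684570312), 73.23674774169922) plane [ 0.0014 -0.0026  0.1072]
```

View pics/end_scene.png

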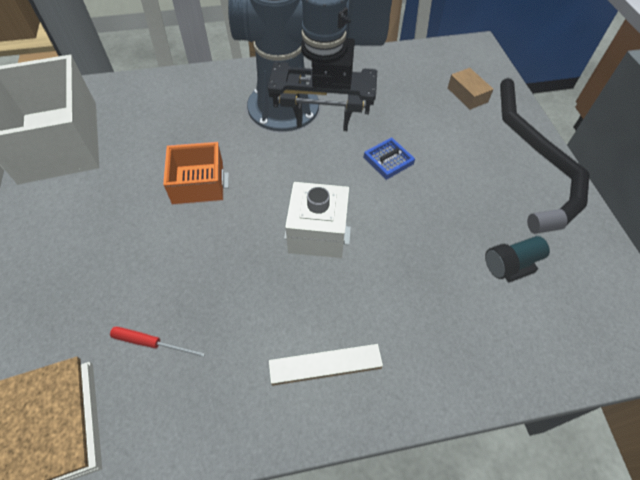

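The lid sits square on the box at (318,218), level and with its roof at 106 mm. The light, strip, screwdriver and look-alikes are at the same pixels as at the start.

```bash
python3 -c "
from plant import manip; print(manip.hand_in())"
```

```text
the job is handed in; nothing more can be done
None
```

The box is loaded in the order asked: honeycomb, pleated, wire screen, then the lid. Each part was lowered until it touched at its expected height, with 4–5 N on the wrist, and only then released. I handed in at about 36.7 s with the gripper open and clear.

**Last checks:**
- **Screen:** its frame top was at 86 mm and its handle at 94 mm, centred in the box.
- **Lid:** the wrist camera puts its roof at 106.4 mm (106 expected). It is level, within about 1 mm of the box centre and within 0.4° of square. The fixed cameras give 105–107 mm and differ by 1–2 mm sideways, which is about their calibration error.
- **Bystanders:** by eye in the final picture, the work light, chipboard strip, screwdriver and both look-alikes are where they were at the start.

**What disagreed:** the real fingertips sit about 29 mm above the reported TCP, and all three cameras showed this. Because of it, my first grip on the honeycomb closed on air. The cassette did not move, and I corrected for the offset in every later move. My depth checks of the honeycomb and pleated cassettes inside the box mixed in the walls, so those two rest on the contact heights and on the screen's final height.

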